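Preset the press's batch counter

ROBOT

A 6-joint arm with a two-finger parallel gripper is mounted at the origin on a cart in front of the work surface, level with it; the furniture and walls round the work are solid. World frame = base frame: x ahead of the robot, y to its left, z up, the work surface at z = 0. Lengths are in m, angles in rad, forces in N, time in s.
With the tool pointing down it reaches from about 0.35 to 0.875 m from the base axis. Payload 4.2 kg.
Tool frame: the origin (TCP) lies midway between the tips of the shut fingers; the grasp point (between the pads) lies 19 mm behind it (arm.grasp_offset is the distance from the TCP to the grasp point, in m); z points along the fingers, y is the line along which they close (so a half turn about z gives the same grasp; the last joint's range is limited). The gripper opens to 85 mm and grips with 20 to 120 N. Pads are 22 mm wide; open, the fingers measure 114 mm over their backs; the gripper's body (76 mm by 85 mm) begins 54 mm behind the grasp point. The pads swing forward as they close: fully open they stand 13 mm farther back than shut.
Start: joints at [1.447, 0.385, 0.008, 0, -1.194, -0.259], TCP at [0.233, 0.58, 0.231] pointing down, gripper open.
Joint ranges: [-3.14, 3.14], [-1.21, 2.06], [-1.07, 1.41], [-3.16, 2.05], [-2.99, -0.16], [-3.1, 3.1]. Speed limits (rad/s): [2.79, 2.79, 3.14, 3.14, 3.14, 3.14].

INTERFACE

Orientations are given as a unit quaternion [x, y, z, w].
In Python, from bench import sensors, vision, workorder, arm gives the robot as it stands.
- The arm moves only by the tool carry_out, never from a script. Its argument "moves" is a list of rows, each an object of numbers: "ax", "ay", "az": the turn, a rotation vector about the world's x, y, z in rad; "x", "y", "z": the shift along the world's x, y, z in cm; "hand": the opening, from 0 (shut) to 1 (fully open). In form: [{"ax": .., "ay": .., "az": .., "x": .., "y": .., "z": .., "hand": ..}, ...]. A call has 1 to 10 rows; each row shifts and turns the commanded pose from where the row before left it; what a row does not reach is not made up. A row lasts 1/12 s, in which the tool goes at most 41.7 mm and 7.16 degrees, less where a joint would pass 70% of its speed; a pose out of reach is approached as far as the arm can. A call is refused whole if a number of a shift passes 4.17 or a number of a turn 0.125, either way. A call with a gripper value outside its range is refused whole. The fingers move at their own pace and stop on an object; the grip force is fixed at half the most. Time passes only in rows, so rows that do not move let the fingers close. It gives the time, the measured TCP pose, the force, the opening and the grip force at its end, in the units of the state.
- sensors.get_state(): the state, without advancing time (a new reading comes with each control period).
- vision.capture(name): name is "side" or "top" or "wrist"; returns a dict with "pixels" (400x640x3 uint8, blue, green, red), "z_map" (400x640 float32, m along the optical axis (not along the pixel's ray), 0 where there is no reading), "intrinsics" (3x3 intrinsics, pixels), "D" ([k1, k2, p1, p2, k3] as OpenCV has them; the pictures are not rectified), "R" (3x3) and "t" (3): a world point X has camera coordinates R X + t. Camera axes: x right, y down, z forward; pixel columns grow to the right and rows downward; lengths in m; the calibration is good to about 2 mm. A picture is of the moment at which its call begins.
- workorder.sign_off(): hands the job in; it is judged then, once.
The state is a dict: "t": time; "joint_pos": joint angles; "qd": joint speeds; "effort": joint torques, N m; "position": TCP position; "tool_rot": TCP orientation; "contact_force": force on the tool from outside, world axes, zero at the start; "ft_torque": the same for the moment, N m; "width": finger opening in m; "finger_force": force on a finger pad.
Only numpy, scipy, OpenCV 4.12 (cv2) and the standard library are available. Lean on these libraries where they do the work, as an engineer would, in place of code of your own. Each camera call takes 0.05 s, during which the arm holds its last target. There are 200 camera calls.

TASK

The next batch on the punch press is 62 strokes. On the grey preset console, push the lever of the left dial (tens) round with the fingertips to 6, and that of the right dial (units) to 2, counting the clicks up from each dial's red zero mark; then press the green key fully down to load the preset and let it come up again. Use light pushes only: do not pinch the levers, do not press the key before both dials are right, and leave everything else on the bench where it is.

Things in the scene. Friction and masses are not known exactly. Their poses are not given: they have to be found in the camera images.
- tens_dial (a joint): angle (rad) of the left (tens) dial, growing clockwise seen from above. Ten positions 0 to 9, position k at k x 0.5236 (30 degrees a click); end stops at 0 and 9. A sprung roller holds it in each: about 0.12 N m (4 N near the lever's end) pushes it on; some 18 degrees over, just past half-way, it snaps into the next position by itself. Starts at 1, 2 or 3 (rarely between clicks); wanted: 6.
- units_dial (a joint): angle (rad) of the right (units) dial, growing clockwise seen from above. Ten positions 0 to 9, position k at k x 0.5236 (30 degrees a click); end stops at 0 and 9. A sprung roller holds it in each: about 0.12 N m (4 N near the lever's end) pushes it on; some 18 degrees over, just past half-way, it snaps into the next position by itself. Starts at 5, 6, 7 or 8 (rarely between clicks); wanted: 2.
- tens_dial_axis (a point): point on the left (tens) dial's axis, half-way up its lever, 16 mm above the face plate; 110 mm from the other axis. Its z is the dial's axis (up, square to the plate), x points to twelve o'clock (away from the robot, up the slope), y left. Position 0 (long red mark) points 135 degrees anticlockwise from x, 9 is 135 clockwise; white marks every 30 degrees, 42 to 51 mm out, that of 5 long.
- units_dial_axis (a point): the same point and axes for the right (units) dial. The console: a grey and black desk case, 224 mm wide, 144 mm deep, fixed to the bench; its dark face plate, 208 x 128 mm, slopes 8 degrees down towards the robot and lies about 59 mm above the bench at its centre. Both dial axes stand 10 mm up the slope from that centre, 55 mm left and right of it.
- tens_dial_tip (a point): point in the left (tens) dial's lever, 31 mm from the axis, half-way up; its x points outward along the lever. The dial: black hub 25 mm wide on a skirt 47 mm wide and 7 mm high, with one straight lever 10.5 mm wide that ends 40 mm from the axis. Lever top 24 mm, underside 7.5 mm above the face plate. A white line on the lever points to the set position.
- units_dial_tip (a point): the same point in the lever of the right (units) dial, which has the same shape and size. Beware: the press's green head hangs over the bench behind the console, from about 0.2 m above the bench; bring the arm in from the near side.
- set_key_top (a point): centre of the top of the round green key, 25 mm across, 14 mm above the face plate when up, in an aluminium bezel 35 mm across and 5 mm high; 44 mm down the slope from the plate's centre, midway between the dials. z is square to the plate (8 degrees off vertical).
- set_key (a joint): travel of the green key in m, along its z: 0 = up, 0.005 = fully down (end stop). A spring returns it: about 1.2 N to start, 4 N fully down.
- tally_counter: round metal hand tally counter, 45 x 52 x 33 mm, standing left of the console; a bystander, loose, to be left alone. Origin: centre of its underside.
- spare_punch_0: grey block-shaped spare punch, 32 x 50 x 43 mm, standing behind the console; a bystander, loose, to be left alone. Origin: centre of its underside.
- dowel_0: whitish dowel pin, 13 mm thick, 46 mm long, lying right of the console; a bystander, loose, to be left alone. Origin: centre of its underside.
- screwdriver: screwdriver with an orange handle, 166 mm long, lying in front of the console; a bystander, loose, to be left alone. Origin: centre of its underside.
- marker_pen: white marker pen with a black cap, 130 mm long, lying behind the console; a bystander, loose, to be left alone. Origin: centre of its underside.

How it is judged:
By the outcome, as a careful person would: the job done as asked, in the order asked, and still so for the second after the job is handed in, with the robot touching nothing.
It also fails if it takes over 69 s, if anything falls off the work surface, if the arm or the gripper's body presses on something with over 40 N, if the wrist force passes 120 N, or if a joint passes its speed limit or range.

## Working session

There is one attempt and no reset: what is moved stays moved. The work goes in short steps, Python scripts to look and compute and a tool call to move; the robot and the scene stay as the last step left them, time stands still between calls to the robot, and variables do not carry over. Pictures are saved under pics/ and viewed, at most 10 in all, crops included, and the job is handed in when it is done.

Besides the shell and the picture viewer there is one more tool, called after "Call:" as a command line: name --argument value ..., lists and objects as JSON in quotes. carry_out: Moves the arm, as the interface text tells. Its arguments: {"type":"object","properties":{"moves":{"type":"array"}},"required":["moves"]}

```bash
mkdir -p pics; cat > h.py <<'E'
import numpy as np, cv2
from bench import sensors, vision, workorder, arm
def cap(n,f=None):
    c=vision.capture(n)
    if f: cv2.imwrite('pics/'+f,c['pixels'])
    return c
def ray(c,uv):
    p=cv2.undistortPoints(np.array([[uv]],float),c['intrinsics'],c['D'])[0,0]
    R=np.array(c['R']);t=np.array(c['t']).ravel()
    return -R.T@t, R.T@np.array([p[0],p[1],1.])
def onplane(c,uv,p0,n):
    o,d=ray(c,uv); return o+d*(np.dot(n,np.array(p0)-o)/np.dot(n,d))
def proj(c,X):
    R=np.array(c['R']);return cv2.projectPoints(np.array(X,float).reshape(-1,3),cv2.Rodrigues(R)[0],np.array(c['t'],float),c['intrinsics'],c['D'])[0].reshape(-1,2)
E
python3 - <<'E'
from h import *
for n in('top','side'):
    c=cap(n,n+'0.png'); o,d=ray(c,(320,200)); print(n,o.round(3),d.round(3),c['intrinsics'][0][0])
print(sensors.get_state())
E
```

```text
top [0.411 0.193 1.165] [ 0.095  0.009 -0.996] 517.692725347658
side [0.093 0.048 0.831] [ 0.504  0.192 -0.842] 518.3112538595021
{'t': 0.1, 'joint_pos': array([ 1.44656501e+00,  3.85474074e-01,  6.75481474e-03, -4.30072670e-04,
       -1.19398490e+00, -2.58613889e-01]), 'qd': array([-0.00064747, -0.00262052,  0.00261722,  0.00077606, -0.00101332,
       -0.00040827]), 'effort': array([-1.97244572e-04, -3.93321669e+01,  1.88928616e+01,  4.19786990e+00,
       -2.59820052e-03,  2.73472924e-07]), 'position': array([0.23325834, 0.57927985, 0.23033206]), 'tool_rot': array([ 9.81719010e-01, -1.90333482e-01, -1.35376633e-04,  9.65184833e-04]), 'contact_force': array([-0.41240887, -0.12070058, -0.74815608]), 'ft_torque': array([ 0.00283136,  0.0194191 , -0.01266899]), 'finger_force': 0.0, 'width': 0.08582213566909304}
```

View pics/top0.png

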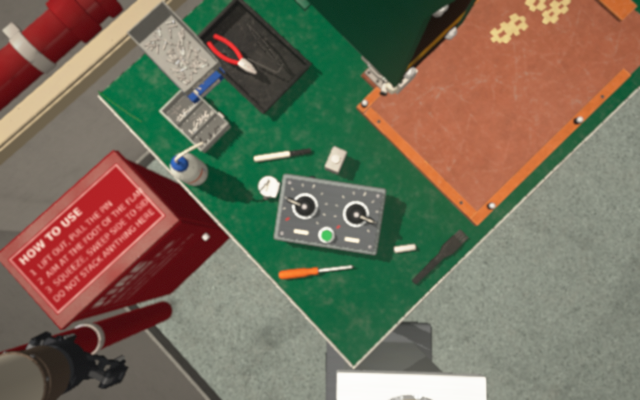

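View pics/side0.png

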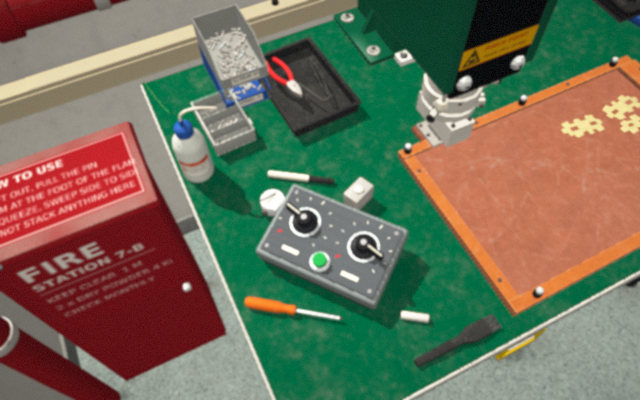

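The top view shows the key at about (327,236), the tens hub at (305,206) and the units hub at (355,214). In the side view they are at about (319,261), (304,222) and (364,247).

```bash
python3 - <<'E'
from h import *
cs={n:cap(n) for n in('top','side')}
P={}
for n,c in cs.items():
    hsv=cv2.cvtColor(c['pixels'],cv2.COLOR_BGR2HSV)
    m=cv2.inRange(hsv,(50,120,110),(85,255,255))
    k,l,s,ce=cv2.connectedComponentsWithStats(m)
    box={'top':(280,180,385,255),'side':(255,180,410,310)}[n]
    best=[(s[i,4],ce[i]) for i in range(1,k) if box[0]<ce[i][0]<box[2] and box[1]<ce[i][1]<box[3] and s[i,4]>30]
    print(n,best); P[n]=max(best,key=lambda b:b[0])[1]
def tri(a,b):
    (o1,d1),(o2,d2)=ray(cs['top'],a),ray(cs['side'],b)
    s=np.linalg.lstsq(np.c_[d1,-d2],o2-o1,rcond=None)[0]
    return (o1+s[0]*d1+o2+s[1]*d2)/2,np.linalg.norm(o1+s[0]*d1-o2-s[1]*d2)
print('key',tri(P['top'],P['side']))
print('tens',tri((305,206),(304,222)),'units',tri((355,214),(364,247)))
a=cv2.resize(cs['top']['pixels'][165:265,265:400],None,fx=5.0,fy=5.0,interpolation=cv2.INTER_CUBIC)
b=cv2.resize(cs['side']['pixels'][175:315,250:415],None,fx=4,fy=4,interpolation=cv2.INTER_CUBIC)
cv2.imwrite('pics/a.png',a);cv2.imwrite('pics/b.png',b)
E
```

```text
top [(np.int32(65), array([326.18461538, 235.        ]))]
side [(np.int32(40322), array([330.26982789, 219.84164972])), (np.int32(136), array([319.13970588, 259.58823529]))]
key (array([0.44185477, 0.17874208, 0.19675959]), np.float64(0.021914562643979882))
tens (array([0.50256095, 0.23516688, 0.06175783]), np.float64(0.00072727394053574)) units (array([0.4884204 , 0.12595758, 0.06083584]), np.float64(0.0038746284104681098))
```

View pics/a.png

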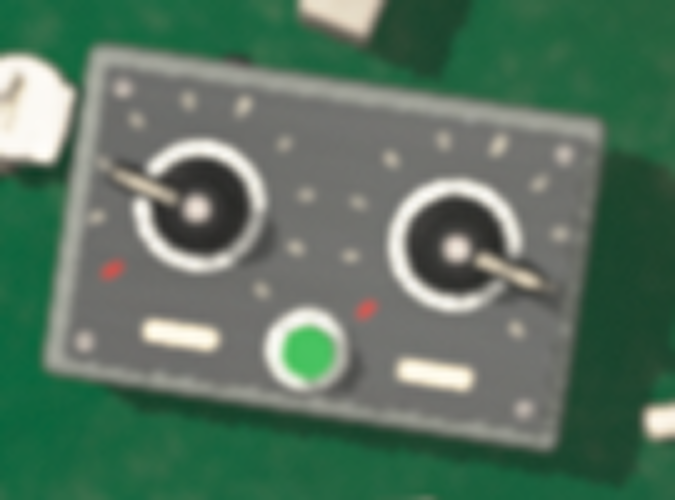

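View pics/b.png

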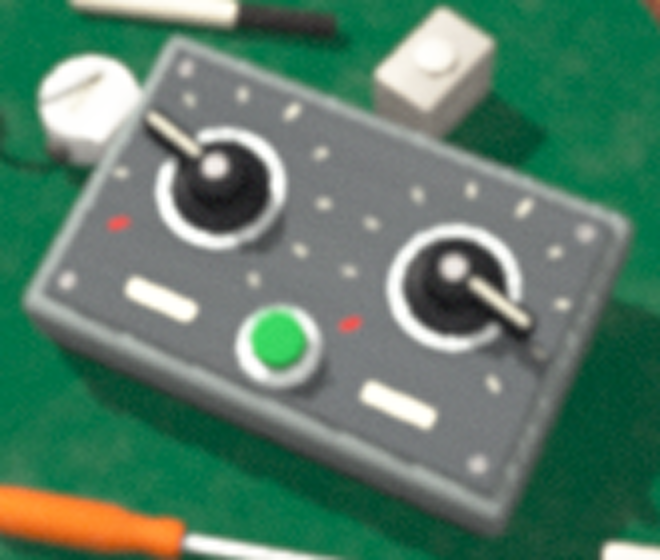

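Tens reads 2 and units reads 8: each lever covers that mark, and the red zeros are at crop (112,270) and (367,310). Next I fit the console pose from the marks and check clearance to the press head.

```bash
cat >> h.py <<'E'
S8,C8=np.sin(np.radians(8)),np.cos(np.radians(8))
def frame(p):  # p=cx,cy,cz,yaw -> R (cols x up slope, y left, n), centre
    c,s=np.cos(p[3]),np.sin(p[3])
    R=np.array([[c,-s,0],[s,c,0],[0,0,1]])@np.array([[C8,0,-S8],[0,1,0],[S8,0,C8]])
    return R,np.array(p[:3])
def plate(p,x,y,z=0): R,o=frame(p); return o+R@np.array([x,y,z])
def dialpt(p,side,ang,r,z): # side +1 tens -1 units; ang anticlockwise rad
    return plate(p,.010+r*np.cos(ang),.055*side+r*np.sin(ang),z)
E
python3 - <<'E'
from h import *
from scipy.optimize import least_squares
a={1:{0:(112,270),1:(96,217),3:(137,120),4:(188,101),5:(243,106),6:(284,143),7:(306,195),8:(295,247),9:(262,290)},
  -1:{0:(367,310),1:(350,256),2:(358,203),3:(391,159),4:(443,140),5:(498,147),6:(540,183),7:(560,233),9:(516,329)}}
b={1:{0:(119,223),1:(121,173),3:(189,99),4:(243,94),5:(293,110),6:(320,152),7:(324,203),8:(300,249),9:(254,279)},
  -1:{0:(349,323),1:(349,271),2:(372,222),3:(418,194),4:(472,189),5:(524,207),6:(556,251),7:(562,303),9:(493,383)}}
cs={n:cap(n) for n in('top','side')}
def px(n,uv):
    f,o=(5,(265,165)) if n=='top' else (4,(250,175))
    return np.array([(uv[0]+.5)/f-.5+o[0],(uv[1]+.5)/f-.5+o[1]])
def res(p,names=('top','side')):
    r=[]
    for n,d in(('top',a),('side',b)):
        if n not in names: continue
        for s in d:
            X=[dialpt(p,s,np.radians(135-30*k),.0465 if k not in(0,5) else .048,0) for k in d[s]]
            r.append((proj(cs[n],X)-[px(n,u) for u in d[s].values()]).ravel())
    return np.concatenate(r)
for nm in(('top','side'),('top',),('side',)):
    f=least_squares(lambda q:res(q,nm) if len(nm)>1 else res([q[0],q[1],.059,q[3]],nm),[.49,.18,.059,-.13]); print(nm,f.x.round(4),np.sqrt(np.mean(f.fun**2)).round(2))
    if len(nm)>1: p=f.x; np.save('p.npy',p)
# lever angles
for n,l in(('top',{1:((103,163),(199,208)),-1:((547,290),(456,248))}),('side',{1:((150,118),(215,166)),-1:((528,325),(454,267))})):
    R,o=frame(p)
    for s,(t,h) in l.items():
        T,H=[R.T@(onplane(cs[n],px(n,u),plate(p,0,0,.024),R[:,2])-o) for u in(t,h)]
        v=T-[.01,.055*s,T[2]]; print(n,s,'tip mm',(v*1000).round(1),'hub',(H*1000).round(1),'pos',(135-np.degrees(np.arctan2(v[1],v[0])))/30%12)
print('key',plate(p,-.044,0,.014))
c=cs['side']; v,u=np.mgrid[0:400:2,0:640:2]; z=c['z_map'][::2,::2].ravel()
q=cv2.undistortPoints(np.c_[u.ravel(),v.ravel()].astype(float)[:,None],c['intrinsics'],c['D'])[:,0]
X=(np.c_[q*z[:,None],z]-np.array(c['t']).ravel())@np.array(c['R']); X=X[z>0]
Y=X[(X[:,2]>.12)&(abs(X[:,1]-.15)<.3)&(X[:,0]>.3)]
d=np.hypot(Y[:,0]-p[0],Y[:,1]-p[1]); i=np.argsort(d)[:400:40]; print(np.c_[Y[i],d[i]].round(3))
E
```

```text
('top', 'side') [ 0.4866  0.1819  0.0597 -0.1335] 0.65
('top',) [ 0.486   0.1827  0.059  -0.1348] 0.51
('side',) [ 0.4875  0.1816  0.6002 -0.1325] 0.6
top 1 tip mm [12.5 42.3  0. ] hub [10.  54.6 24. ] pos 2.049196931362181
top -1 tip mm [-11.8 -39.1   0. ] hub [  9.8 -54.   24. ] pos 8.05790341724973
side 1 tip mm [ 8.6 34.7  0. ] hub [10.2 54.2 24. ] pos 1.9620627651740468
side -1 tip mm [ -9.9 -37.6   0. ] hub [ 10.5 -55.4  24. ] pos 7.9897259405585395
key [0.44149702 0.18799194 0.06741238]
[[0.716 0.067 0.291 0.257]
 [0.718 0.066 0.181 0.259]
 [0.719 0.065 0.176 0.26 ]
 [0.719 0.065 0.213 0.26 ]
 [0.724 0.072 0.279 0.261]
 [0.726 0.075 0.292 0.262]
 [0.728 0.076 0.341 0.263]
 [0.728 0.076 0.368 0.264]
 [0.723 0.063 0.246 0.264]
 [0.732 0.081 0.347 0.265]]
```

```bash
cat >> h.py <<'E'
from scipy.spatial.transform import Rotation as Ro
def pose(p,side,adeg,z=.012,r=.033,off=.01625):
    """finger pose with its pushing face where the lever flank would be at adeg; tool y inward"""
    R,o=frame(p); a=np.radians(adeg)
    e=np.array([np.cos(a),np.sin(a),0]); t=np.array([-np.sin(a),np.cos(a),0])*side
    X=o+R@(np.array([.01,.055*side,z])+r*e+off*t)
    y=-R@e; zt=-R[:,2]
    return X,Ro.from_matrix(np.c_[np.cross(y,zt),y,zt])
def delta(X,Q,X0=None,Q0=None):
    if X0 is None:
        s=sensors.get_state(); X0=s['position'];Q0=Ro.from_quat(s['tool_rot'])
    return ((X-X0)*100).round(2),(Q*Q0.inv()).as_rotvec().round(3)
def arc(p,side,angs,**k):
    s=sensors.get_state(); X0,Q0=s['position'],Ro.from_quat(s['tool_rot'])
    for a in angs:
        X,Q=pose(p,side,a,**k); print(a,*delta(X,Q,X0,Q0)); X0,Q0=X,Q
E
python3 - <<'E'
from h import *
p=np.load('p.npy')
X,Q=pose(p,1,95,z=.09); print(X,*delta(X,Q))
X2,_=pose(p,1,95); print(X2)
E
```

```text
[0.47681206 0.27048285 0.14753486] [ 24.34 -30.91  -8.34] [-0.041 -0.134  0.336]
[0.48757093 0.26903764 0.07029395]
```

Call:
carry_out --moves '[{"ax": 0, "ay": 0, "az": 0, "x": 0.6, "y": -2.6, "z": 0, "hand": 0}, {"ax": 0, "ay": 0, "az": 0, "x": 0.6, "y": -2.6, "z": 0, "hand": 0}, {"ax": -0.005, "ay": -0.017, "az": 0.042, "x": 1, "y": -2.6, "z": 0, "hand": 0}, {"ax": -0.005, "ay": -0.017, "az": 0.042, "x": 1, "y": -2.6, "z": 0, "hand": 0}, {"ax": -0.005, "ay": -0.017, "az": 0.042, "x": 1, "y": -2.6, "z": 0, "hand": 0}, {"ax": -0.005, "ay": -0.017, "az": 0.042, "x": 1, "y": -2.6, "z": 0, "hand": 0}, {"ax": -0.005, "ay": -0.017, "az": 0.042, "x": 1, "y": -2.6, "z": 0, "hand": 0}, {"ax": -0.005, "ay": -0.017, "az": 0.042, "x": 1, "y": -2.6, "z": 0, "hand": 0}, {"ax": -0.005, "ay": -0.017, "az": 0.042, "x": 1, "y": -2.6, "z": 0, "hand": 0}, {"ax": -0.005, "ay": -0.017, "az": 0.042, "x": 1, "y": -2.6, "z": 0, "hand": 0}]'

```text
t: 1.13
position: [0.3257, 0.3184, 0.2314]
tool_rot: [0.997, -0.022, 0.071, 0.007]
contact_force: [-0.3, 0.4, 0.2]
width: 0.0
finger_force: 0.0
```

Call:
carry_out --moves '[{"x": 2.5, "y": -0.8, "z": -1.0, "ax": 0, "ay": 0, "az": 0, "hand": 0}, {"x": 2.5, "y": -0.8, "z": -1.0, "ax": 0, "ay": 0, "az": 0, "hand": 0}, {"x": 2.5, "y": -0.8, "z": -1.0, "ax": 0, "ay": 0, "az": 0, "hand": 0}, {"x": 2.5, "y": -0.8, "z": -1.0, "ax": 0, "ay": 0, "az": 0, "hand": 0}, {"x": 2.5, "y": -0.8, "z": -1.0, "ax": 0, "ay": 0, "az": 0, "hand": 0}, {"x": 2.5, "y": -0.8, "z": -1.0, "ax": 0, "ay": 0, "az": 0, "hand": 0}, {"x": 0, "y": 0, "z": 0, "ax": 0, "ay": 0, "az": 0, "hand": 0}, {"x": 0, "y": 0, "z": 0, "ax": 0, "ay": 0, "az": 0, "hand": 0}]'

```text
t: 1.8
position: [0.476, 0.2708, 0.1703]
tool_rot: [0.997, -0.024, 0.07, 0.008]
contact_force: [-0.9, -0.3, 0.2]
width: 0.0001
finger_force: 0.0
```

```bash
python3 - <<'E'
from h import *
p=np.load('p.npy')
c=cap('wrist')
im=c['pixels'].copy()
for s,k in((1,2),(-1,8)):
    for r in(0,.04):
        for u in proj(c,[dialpt(p,s,np.radians(135-30*k),r,.024)]): cv2.circle(im,tuple(int(x) for x in u),3,(0,0,255),1) if abs(u).max()<2000 else 0
    for kk in range(10):
        u=proj(c,[dialpt(p,s,np.radians(135-30*kk),.0465,0)])[0]; cv2.circle(im,tuple(int(x) for x in u),2,(255,0,255),1) if abs(u).max()<2000 else 0
cv2.imwrite('pics/w1.png',im)
X2,Q=pose(p,1,95); print(X2,*delta(X2,Q))
E
```

```text
[0.48757093 0.26903764 0.07029395] [  1.21  -0.23 -10.07] [-0.001  0.001  0.001]
```

View pics/w1.png

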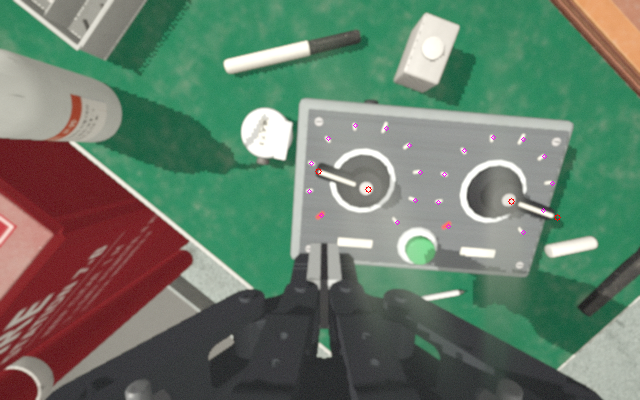

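The projected marks and lever tips fall on the picture: tens tip (319,171), units tip (557,217). So the pose is good and the readings of 2 and 8 hold. Descending beside the tens lever.

Call:
carry_out --moves '[{"x": 0.2, "y": 0, "z": -2, "ax": 0, "ay": 0, "az": 0, "hand": 0}, {"x": 0.3, "y": -0.1, "z": -2, "ax": 0, "ay": 0, "az": 0, "hand": 0}, {"x": 0.3, "y": 0, "z": -2, "ax": 0, "ay": 0, "az": 0, "hand": 0}, {"x": 0.2, "y": -0.1, "z": -2, "ax": 0, "ay": 0, "az": 0, "hand": 0}, {"x": 0.1, "y": 0, "z": -1.0, "ax": 0, "ay": 0, "az": 0, "hand": 0}, {"x": 0.1, "y": 0, "z": -1.0, "ax": 0, "ay": 0, "az": 0, "hand": 0}, {"x": 0, "y": 0, "z": 0, "ax": 0, "ay": 0, "az": 0, "hand": 0}, {"x": 0, "y": 0, "z": 0, "ax": 0, "ay": 0, "az": 0, "hand": 0}]'

```text
t: 2.52
position: [0.4869, 0.2703, 0.0718]
tool_rot: [0.997, -0.022, 0.07, 0.007]
contact_force: [0.0, 0.7, 1.2]
width: -0.0002
finger_force: 0.0
```

```bash
python3 - <<'E'
from h import *
print(sensors.get_state()['contact_force'])
arc(np.load('p.npy'),1,[95-6*i for i in range(23)])
E
```

```text
[0.01288413 0.74721442 1.1672426 ]
95 [ 0.07 -0.13 -0.15] [-0.002  0.002 -0.002]
89 [0.36 0.14 0.05] [ 0.014 -0.002 -0.104]
83 [0.37 0.1  0.05] [ 0.014 -0.002 -0.104]
77 [0.38 0.06 0.05] [ 0.014 -0.002 -0.104]
71 [0.38 0.02 0.05] [ 0.014 -0.002 -0.104]
65 [ 0.38 -0.02  0.05] [ 0.014 -0.002 -0.104]
59 [ 0.38 -0.06  0.05] [ 0.014 -0.002 -0.104]
53 [ 0.37 -0.1   0.05] [ 0.014 -0.002 -0.104]
47 [ 0.35 -0.14  0.05] [ 0.014 -0.002 -0.104]
41 [ 0.34 -0.18  0.05] [ 0.014 -0.002 -0.104]
35 [ 0.32 -0.21  0.05] [ 0.014 -0.002 -0.104]
29 [ 0.29 -0.24  0.05] [ 0.014 -0.002 -0.104]
23 [ 0.27 -0.27  0.04] [ 0.014 -0.002 -0.104]
17 [ 0.24 -0.3   0.04] [ 0.014 -0.002 -0.104]
11 [ 0.2  -0.32  0.03] [ 0.014 -0.002 -0.104]
5 [ 0.17 -0.34  0.03] [ 0.014 -0.002 -0.104]
-1 [ 0.13 -0.36  0.03] [ 0.014 -0.002 -0.104]
-7 [ 0.1  -0.37  0.02] [ 0.014 -0.002 -0.104]
-13 [ 0.06 -0.38  0.01] [ 0.014 -0.002 -0.104]
-19 [ 0.02 -0.38  0.01] [ 0.014 -0.002 -0.104]
-25 [-0.02 -0.38  0.  ] [ 0.014 -0.002 -0.104]
-31 [-0.06 -0.38 -0.  ] [ 0.014 -0.002 -0.104]
-37 [-0.1  -0.37 -0.01] [ 0.014 -0.002 -0.104]
```

Call:
carry_out --moves '[{"x": 0.07, "y": -0.1, "z": -0.1, "ax": 0, "ay": 0, "az": 0, "hand": 0}, {"x": 0.36, "y": 0.14, "z": 0.05, "ax": 0.014, "ay": -0.002, "az": -0.104, "hand": 0}, {"x": 0.37, "y": 0.1, "z": 0.05, "ax": 0.014, "ay": -0.002, "az": -0.104, "hand": 0}, {"x": 0.38, "y": 0.06, "z": 0.05, "ax": 0.014, "ay": -0.002, "az": -0.104, "hand": 0}, {"x": 0.38, "y": 0.02, "z": 0.05, "ax": 0.014, "ay": -0.002, "az": -0.104, "hand": 0}, {"x": 0.38, "y": -0.02, "z": 0.05, "ax": 0.014, "ay": -0.002, "az": -0.104, "hand": 0}, {"x": 0.38, "y": -0.06, "z": 0.05, "ax": 0.014, "ay": -0.002, "az": -0.104, "hand": 0}]'

```text
t: 3.1
position: [0.5105, 0.2719, 0.0746]
tool_rot: [0.94, -0.333, 0.07, -0.015]
contact_force: [-1.1, -1.1, 0.2]
width: -0.0
finger_force: 0.4
```

```bash
python3 - <<'E'
from h import *
p=np.load('p.npy'); X,Q=pose(p,1,59); print(*delta(X,Q)); print(sensors.get_state()['contact_force'])
E
```

```text
[-0.05 -0.06 -0.13] [-0.     0.003  0.006]
[-1.14360133 -1.07101418  0.15575238]
```

Call:
carry_out --moves '[{"x": 0.37, "y": -0.1, "z": 0, "ax": 0.014, "ay": -0.002, "az": -0.104, "hand": 0}, {"x": 0.35, "y": -0.14, "z": 0, "ax": 0.014, "ay": -0.002, "az": -0.104, "hand": 0}, {"x": 0.34, "y": -0.18, "z": 0.03, "ax": 0.014, "ay": -0.002, "az": -0.104, "hand": 0}, {"x": 0.32, "y": -0.21, "z": 0.05, "ax": 0.014, "ay": -0.002, "az": -0.104, "hand": 0}, {"x": 0.29, "y": -0.24, "z": 0.05, "ax": 0.014, "ay": -0.002, "az": -0.104, "hand": 0}, {"x": 0.27, "y": -0.27, "z": 0.04, "ax": 0.014, "ay": -0.002, "az": -0.104, "hand": 0}, {"x": 0.24, "y": -0.3, "z": 0.04, "ax": 0.014, "ay": -0.002, "az": -0.104, "hand": 0}, {"x": 0.2, "y": -0.32, "z": 0.03, "ax": 0.014, "ay": -0.002, "az": -0.104, "hand": 0}, {"x": 0.17, "y": -0.34, "z": 0.03, "ax": 0.014, "ay": -0.002, "az": -0.104, "hand": 0}, {"x": 0.13, "y": -0.36, "z": 0.03, "ax": 0.014, "ay": -0.002, "az": -0.104, "hand": 0}]'

```text
t: 3.93
position: [0.5379, 0.248, 0.0778]
tool_rot: [-0.647, 0.759, -0.053, 0.045]
contact_force: [-1.2, 1.1, -0.1]
width: 0.0001
finger_force: 0.6
```

```bash
python3 - <<'E'
from h import *
p=np.load('p.npy'); X,Q=pose(p,1,-1); print(*delta(X,Q)); print(sensors.get_state()['contact_force'])
c=cap('wrist'); im=c['pixels'].copy()
for k in range(10):
    u=proj(c,[dialpt(p,1,np.radians(135-30*k),.0465,0)])[0]; cv2.circle(im,tuple(int(x) for x in u),2,(255,0,255),1)
cv2.imwrite('pics/w2.png',im)
arc(p,1,[-1,-7,-13,-19,-25,-31,-36])
E
```

```text
[-0.11 -0.15 -0.02] [ 0.003 -0.     0.009]
[-1.22186541  1.11627292 -0.09465438]
-1 [-0.11 -0.06 -0.02] [ 0.003 -0.001  0.013]
-7 [ 0.1  -0.37  0.02] [ 0.014 -0.002 -0.104]
-13 [ 0.06 -0.38  0.01] [ 0.014 -0.002 -0.104]
-19 [ 0.02 -0.38  0.01] [ 0.014 -0.002 -0.104]
-25 [-0.02 -0.38  0.  ] [ 0.014 -0.002 -0.104]
-31 [-0.06 -0.38 -0.  ] [ 0.014 -0.002 -0.104]
-36 [-0.08 -0.31 -0.01] [ 0.012 -0.002 -0.086]
```

View pics/w2.png

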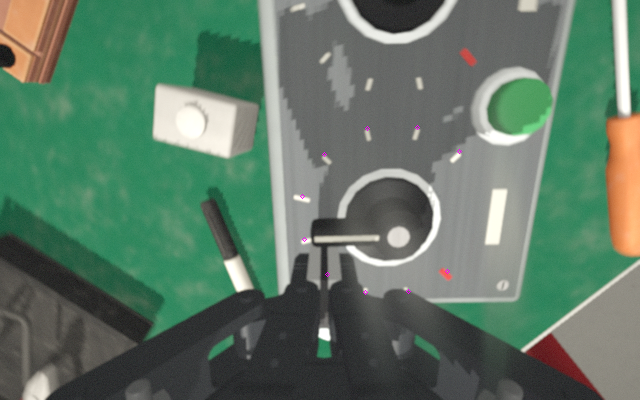

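The tens lever tip is at (318,232), near mark 4 (304,239), and the fingers are just behind it at about (325,260). I'll measure the lever angle.

```bash
cat >> h.py <<'E'
def posn(c,p,side,uv,z=.024):
    R,o=frame(p); T=R.T@(onplane(c,uv,plate(p,0,0,z),R[:,2])-o)-[.01,.055*side,0]
    return (135-np.degrees(np.arctan2(T[1],T[0])))/30%12, np.hypot(T[0],T[1])*1e3,(T*1e3).round(1)
E
python3 - <<'E'
from h import *
p=np.load('p.npy'); c=cap('wrist')
print('line end',posn(c,p,1,(318,240)),'tip corners',posn(c,p,1,(314,221)),posn(c,p,1,(312,243)),'hub',posn(c,p,1,(398,237)))
print('finger front edge at z~.024',posn(c,p,1,(325,255)))
E
```

```text
line end (np.float64(4.454731954655027), np.float64(36.93854446279729), array([36.9,  0.9, 24. ])) tip corners (np.float64(4.905809902749169), np.float64(39.256804728270374), array([38.4, -8.3, 24. ])) (np.float64(4.3912920376427875), np.float64(39.755027495498766), array([39.7,  2.3, 24. ])) hub (np.float64(3.6191414650451863), np.float64(1.0892394039301394), array([ 1. ,  0.5, 24. ]))
finger front edge at z~.024 (np.float64(4.03742157572549), np.float64(35.01383023005809), array([34. ,  8.4, 24. ]))
```

Call:
carry_out --moves '[{"x": 0.1, "y": -0.37, "z": 0.02, "ax": 0.014, "ay": -0.002, "az": -0.104, "hand": 0}, {"x": 0.06, "y": -0.38, "z": 0.01, "ax": 0.014, "ay": -0.002, "az": -0.104, "hand": 0}, {"x": 0.02, "y": -0.38, "z": 0.01, "ax": 0.014, "ay": -0.002, "az": -0.104, "hand": 0}, {"x": -0.02, "y": -0.38, "z": 0, "ax": 0.014, "ay": -0.002, "az": -0.104, "hand": 0}, {"x": -0.06, "y": -0.38, "z": 0, "ax": 0.014, "ay": -0.002, "az": -0.104, "hand": 0}, {"x": -0.08, "y": -0.33, "z": 0, "ax": 0.012, "ay": -0.002, "az": -0.09, "hand": 0}, {"x": 0, "y": 0, "z": 0, "ax": 0, "ay": 0, "az": 0, "hand": 0}, {"x": 0, "y": 0, "z": 0, "ax": 0, "ay": 0, "az": 0, "hand": 0}]'

```text
t: 4.7
position: [0.5377, 0.2245, 0.0773]
tool_rot: [-0.39, 0.918, -0.037, 0.056]
contact_force: [-0.1, -0.4, -0.6]
width: 0.0002
finger_force: 0.0
```

```bash
python3 - <<'E'
from h import *
p=np.load('p.npy'); c=cap('wrist','w3.png'); X,Q=pose(p,1,-36); print(*delta(X,Q)); print(sensors.get_state()['contact_force'])
R,o=frame(p); print('back',-R[:,:2]@np.array([np.sin(np.radians(36)),-np.cos(np.radians(36))]))
E
```

```text
[-0.09 -0.02  0.08] [ 0.006 -0.006  0.006]
[ 0.09490293  0.13401747 -0.24292203]
back [-0.4691781   0.87930656 -0.0818039 ]
```

View pics/w3.png

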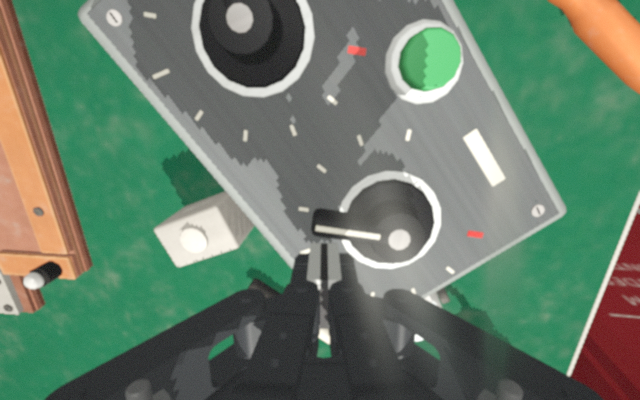

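The tens lever's white line runs from the hub (400,240) to (318,228), and the force is near zero. I'll check the angle.

```bash
python3 - <<'E'
from h import *
p=np.load('p.npy'); c=cap('wrist')
print(posn(c,p,1,(318,228)),posn(c,p,1,(400,240)))
s=sensors.get_state();X0,Q0=s['position'],Ro.from_quat(s['tool_rot'])
R,o=frame(p)
X1=X0+R@np.array([-.0,0,.05]); print('up5',((X1-X0)*100).round(2))
X,Q=pose(p,-1,-125,z=.062,off=.01625); print(X,*delta(X,Q,X1,Q0))
X,Q=pose(p,-1,-125); print(X)
E
```

```text
(np.float64(5.929545582609398), np.float64(36.20247191246433), array([ 26.5, -24.6,  24. ])) (np.float64(1.925652373352494), np.float64(1.7249693962413102), array([ 0.4,  1.7, 24. ]))
up5 [-0.69  0.09  4.95]
[0.44655317 0.1139483  0.11797376] [ -8.43 -11.16  -0.86] [ 0.214 -0.039 -1.532]
[0.45344988 0.11302189 0.06846036]
```

Tens is at 6. Lifting off and going round to the near side of the units lever.

Call:
carry_out --moves '[{"x": -0.2, "y": 0.2, "z": 0.6, "ax": 0, "ay": 0, "az": 0, "hand": 0}, {"x": -0.2, "y": 0, "z": 1.4, "ax": 0, "ay": 0, "az": 0, "hand": 0}, {"x": -0.2, "y": 0, "z": 1.5, "ax": 0, "ay": 0, "az": 0, "hand": 0}, {"x": -0.2, "y": 0, "z": 1.5, "ax": 0, "ay": 0, "az": 0, "hand": 0}, {"x": -0.65, "y": -0.86, "z": -0.07, "ax": 0.0165, "ay": -0.003, "az": -0.118, "hand": 0}, {"x": -0.65, "y": -0.86, "z": -0.07, "ax": 0.0165, "ay": -0.003, "az": -0.118, "hand": 0}, {"x": -0.65, "y": -0.86, "z": -0.07, "ax": 0.0165, "ay": -0.003, "az": -0.118, "hand": 0}, {"x": -0.65, "y": -0.86, "z": -0.07, "ax": 0.0165, "ay": -0.003, "az": -0.118, "hand": 0}, {"x": -0.65, "y": -0.86, "z": -0.07, "ax": 0.0165, "ay": -0.003, "az": -0.118, "hand": 0}, {"x": -0.65, "y": -0.86, "z": -0.07, "ax": 0.0165, "ay": -0.003, "az": -0.118, "hand": 0}]'

```text
t: 5.63
position: [0.4903, 0.1747, 0.123]
tool_rot: [-0.04, 0.997, -0.013, 0.066]
contact_force: [-0.1, -0.5, 0.1]
width: 0.0001
finger_force: 0.0
```

Call:
carry_out --moves '[{"x": -0.65, "y": -0.86, "z": -0.07, "ax": 0.0165, "ay": -0.003, "az": -0.118, "hand": 0}, {"x": -0.65, "y": -0.86, "z": -0.07, "ax": 0.0165, "ay": -0.003, "az": -0.118, "hand": 0}, {"x": -0.65, "y": -0.86, "z": -0.07, "ax": 0.0165, "ay": -0.003, "az": -0.118, "hand": 0}, {"x": -0.65, "y": -0.86, "z": -0.07, "ax": 0.0165, "ay": -0.003, "az": -0.118, "hand": 0}, {"x": -0.65, "y": -0.86, "z": -0.07, "ax": 0.0165, "ay": -0.003, "az": -0.118, "hand": 0}, {"x": -0.65, "y": -0.86, "z": -0.07, "ax": 0.0165, "ay": -0.003, "az": -0.118, "hand": 0}, {"x": -0.65, "y": -0.86, "z": -0.07, "ax": 0.0165, "ay": -0.003, "az": -0.118, "hand": 0}, {"x": 0, "y": 0, "z": 0, "ax": 0, "ay": 0, "az": 0, "hand": 0}, {"x": 0, "y": 0, "z": 0, "ax": 0, "ay": 0, "az": 0, "hand": 0}]'

```text
t: 6.38
position: [0.4477, 0.112, 0.1193]
tool_rot: [0.363, 0.929, 0.019, 0.064]
contact_force: [0.1, 1.1, 1.1]
width: -0.0003
finger_force: 0.0
```

```bash
python3 - <<'E'
from h import *
p=np.load('p.npy'); s=sensors.get_state(); print(s['joint_pos'].round(2),s['position'],s['contact_force'])
X,Q=pose(p,-1,-125); print(*delta(X,Q))
arc(p,-1,[-125+6*i for i in range(33)])
E
```

```text
[ 0.66  0.18 -0.68  0.16 -0.62 -3.1 ] [0.44771892 0.11195519 0.11929298] [0.13854212 1.06004654 1.06686429]
[ 0.57  0.11 -5.08] [-0.007 -0.004 -0.001]
-125 [ 0.57  0.11 -5.08] [-0.007 -0.004 -0.001]
-119 [ 0.16 -0.35  0.03] [-0.014  0.002  0.104]
-113 [ 0.19 -0.33  0.03] [-0.014  0.002  0.104]
-107 [ 0.22 -0.31  0.04] [-0.014  0.002  0.104]
-101 [ 0.26 -0.29  0.04] [-0.014  0.002  0.104]
-95 [ 0.28 -0.26  0.04] [-0.014  0.002  0.104]
-89 [ 0.31 -0.23  0.05] [-0.014  0.002  0.104]
-83 [ 0.33 -0.19  0.05] [-0.014  0.002  0.104]
-77 [ 0.35 -0.16  0.05] [-0.014  0.002  0.104]
-71 [ 0.36 -0.12  0.05] [-0.014  0.002  0.104]
-65 [ 0.37 -0.08  0.05] [-0.014  0.002  0.104]
-59 [ 0.38 -0.04  0.05] [-0.014  0.002  0.104]
-53 [0.38 0.   0.05] [-0.014  0.002  0.104]
-47 [0.38 0.04 0.05] [-0.014  0.002  0.104]
-41 [0.37 0.08 0.05] [-0.014  0.002  0.104]
-35 [0.36 0.12 0.05] [-0.014  0.002  0.104]
-29 [0.35 0.16 0.05] [-0.014  0.002  0.104]
-23 [0.33 0.19 0.04] [-0.014  0.002  0.104]
-17 [0.31 0.23 0.04] [-0.014  0.002  0.104]
-11 [0.28 0.26 0.03] [-0.014  0.002  0.104]
-5 [0.25 0.29 0.03] [-0.014  0.002  0.104]
1 [0.22 0.31 0.03] [-0.014  0.002  0.104]
7 [0.19 0.33 0.02] [-0.014  0.002  0.104]
13 [0.15 0.35 0.01] [-0.014  0.002  0.104]
19 [0.12 0.37 0.01] [-0.014  0.002  0.104]
25 [0.08 0.38 0.  ] [-0.014  0.002  0.104]
31 [ 0.04  0.38 -0.  ] [-0.014  0.002  0.104]
37 [-0.    0.38 -0.01] [-0.014  0.002  0.104]
43 [-0.04  0.38 -0.01] [-0.014  0.002  0.104]
49 [-0.08  0.38 -0.02] [-0.014  0.002  0.104]
55 [-0.12  0.37 -0.02] [-0.014  0.002  0.104]
61 [-0.16  0.35 -0.03] [-0.014  0.002  0.104]
67 [-0.19  0.33 -0.03] [-0.014  0.002  0.104]
```

Joint 6 is at its limit, so I'll turn back 6 degrees first and come down at face angle -119. That still leaves 8 mm to the lever.

Call:
carry_out --moves '[{"x": 0.1, "y": -0.1, "z": 0, "ax": -0.02, "ay": 0, "az": 0.104, "hand": 0}, {"x": 0.1, "y": -0.1, "z": -1.0, "ax": 0, "ay": 0, "az": 0, "hand": 0}, {"x": 0.1, "y": 0, "z": -1.0, "ax": 0, "ay": 0, "az": 0, "hand": 0}, {"x": 0.1, "y": 0, "z": -1.0, "ax": 0, "ay": 0, "az": 0, "hand": 0}, {"x": 0.1, "y": 0, "z": -1.0, "ax": 0, "ay": 0, "az": 0, "hand": 0}, {"x": 0.2, "y": 0, "z": -1.0, "ax": 0, "ay": 0, "az": 0, "hand": 0}, {"x": 0, "y": 0, "z": 0, "ax": 0, "ay": 0, "az": 0, "hand": 0}, {"x": 0, "y": 0, "z": 0, "ax": 0, "ay": 0, "az": 0, "hand": 0}]'

```text
t: 7.05
position: [0.4547, 0.1103, 0.0684]
tool_rot: [0.313, 0.947, 0.012, 0.066]
contact_force: [-0.1, 0.3, 0.5]
width: 0.0003
finger_force: 0.0
```

```bash
python3 - <<'E'
from h import *
p=np.load('p.npy'); s=sensors.get_state(); print(s['joint_pos'].round(2),s['position'],s['contact_force'])
X,Q=pose(p,-1,-119); print(*delta(X,Q))
E
```

```text
[ 0.64  0.27 -0.75  0.21 -0.47 -3.04] [0.45468547 0.11029286 0.06844783] [-0.07488146  0.34731606  0.51896125]
[ 0.03 -0.08  0.03] [ 0.    -0.005 -0.001]
```

Call:
carry_out --moves '[{"x": 0.21, "y": -0.38, "z": 0.05, "ax": -0.014, "ay": 0.002, "az": 0.104, "hand": 0}, {"x": 0.22, "y": -0.34, "z": 0.04, "ax": -0.014, "ay": 0.002, "az": 0.104, "hand": 0}, {"x": 0.26, "y": -0.29, "z": 0.04, "ax": -0.014, "ay": 0.002, "az": 0.104, "hand": 0}, {"x": 0.28, "y": -0.26, "z": 0.04, "ax": -0.014, "ay": 0.002, "az": 0.104, "hand": 0}, {"x": 0.31, "y": -0.23, "z": 0.05, "ax": -0.014, "ay": 0.002, "az": 0.104, "hand": 0}, {"x": 0.33, "y": -0.19, "z": 0.05, "ax": -0.014, "ay": 0.002, "az": 0.104, "hand": 0}, {"x": 0.35, "y": -0.16, "z": 0.05, "ax": -0.014, "ay": 0.002, "az": 0.104, "hand": 0}, {"x": 0.36, "y": -0.12, "z": 0.05, "ax": -0.014, "ay": 0.002, "az": 0.104, "hand": 0}, {"x": 0.37, "y": -0.08, "z": 0.05, "ax": -0.014, "ay": 0.002, "az": 0.104, "hand": 0}, {"x": 0.38, "y": -0.04, "z": 0.05, "ax": -0.014, "ay": 0.002, "az": 0.104, "hand": 0}]'

```text
t: 7.88
position: [0.4842, 0.0884, 0.0738]
tool_rot: [-0.206, 0.976, -0.023, 0.062]
contact_force: [-2.5, -0.8, 0.5]
width: 0.0
finger_force: 1.2
```

```bash
python3 - <<'E'
from h import *
p=np.load('p.npy'); s=sensors.get_state(); print(s['joint_pos'].round(2),s['contact_force'])
X,Q=pose(p,-1,-59); print(*delta(X,Q))
E
```

```text
[ 0.56  0.3  -0.67  0.18 -0.51 -1.87] [-2.48742941 -0.76544878  0.52309677]
[ 0.14  0.11 -0.04] [ 0.002 -0.007 -0.007]
```

Call:
carry_out --moves '[{"x": 0.38, "y": 0.04, "z": 0.05, "ax": -0.014, "ay": 0.002, "az": 0.104, "hand": 0}, {"x": 0.38, "y": 0.06, "z": 0.05, "ax": -0.014, "ay": 0.002, "az": 0.104, "hand": 0}, {"x": 0.37, "y": 0.08, "z": 0.05, "ax": -0.014, "ay": 0.002, "az": 0.104, "hand": 0}, {"x": 0.36, "y": 0.12, "z": 0.05, "ax": -0.014, "ay": 0.002, "az": 0.104, "hand": 0}, {"x": 0.35, "y": 0.16, "z": 0.05, "ax": -0.014, "ay": 0.002, "az": 0.104, "hand": 0}, {"x": 0.33, "y": 0.19, "z": 0.03, "ax": -0.014, "ay": 0.002, "az": 0.104, "hand": 0}, {"x": 0.31, "y": 0.23, "z": 0.03, "ax": -0.014, "ay": 0.002, "az": 0.104, "hand": 0}, {"x": 0.28, "y": 0.26, "z": 0.03, "ax": -0.014, "ay": 0.002, "az": 0.104, "hand": 0}, {"x": 0.25, "y": 0.29, "z": 0.03, "ax": -0.014, "ay": 0.002, "az": 0.104, "hand": 0}, {"x": 0.22, "y": 0.31, "z": 0.03, "ax": -0.014, "ay": 0.002, "az": 0.104, "hand": 0}]'

```text
t: 8.72
position: [0.518, 0.1062, 0.0785]
tool_rot: [-0.667, 0.742, -0.052, 0.043]
contact_force: [1.0, -1.5, -0.9]
width: 0.0001
finger_force: 1.0
```

```bash
python3 - <<'E'
from h import *
p=np.load('p.npy'); s=sensors.get_state(); print(s['joint_pos'].round(2),s['contact_force'])
X,Q=pose(p,-1,1); print(*delta(X,Q))
E
```

```text
[ 0.56  0.34 -0.58  0.17 -0.55 -0.8 ] [ 1.04962393 -1.49430533 -0.88520044]
[ 0.    0.02 -0.09] [ 0.002 -0.005 -0.01 ]
```

Call:
carry_out --moves '[{"x": 0.19, "y": 0.33, "z": 0, "ax": -0.014, "ay": 0.002, "az": 0.104, "hand": 0}, {"x": 0.15, "y": 0.35, "z": 0, "ax": -0.014, "ay": 0.002, "az": 0.104, "hand": 0}, {"x": 0.12, "y": 0.37, "z": 0, "ax": -0.014, "ay": 0.002, "az": 0.104, "hand": 0}, {"x": 0.08, "y": 0.38, "z": 0, "ax": -0.014, "ay": 0.002, "az": 0.104, "hand": 0}, {"x": 0.04, "y": 0.38, "z": 0, "ax": -0.014, "ay": 0.002, "az": 0.104, "hand": 0}, {"x": 0, "y": 0.38, "z": -0.02, "ax": -0.014, "ay": 0.002, "az": 0.104, "hand": 0}, {"x": -0.04, "y": 0.38, "z": -0.02, "ax": -0.014, "ay": 0.002, "az": 0.104, "hand": 0}, {"x": -0.08, "y": 0.38, "z": -0.02, "ax": -0.014, "ay": 0.002, "az": 0.104, "hand": 0}, {"x": -0.12, "y": 0.37, "z": -0.02, "ax": -0.014, "ay": 0.002, "az": 0.104, "hand": 0}]'

```text
t: 9.47
position: [0.5218, 0.14, 0.0777]
tool_rot: [0.932, -0.357, 0.067, -0.015]
contact_force: [1.8, -2.8, -0.5]
width: 0.0
finger_force: 1.8
```

Call:
carry_out --moves '[{"x": -0.16, "y": 0.35, "z": -0.03, "ax": -0.014, "ay": 0.002, "az": 0.104, "hand": 0}, {"x": -0.16, "y": 0.28, "z": -0.03, "ax": -0.012, "ay": 0.002, "az": 0.087, "hand": 0}, {"x": 0, "y": 0, "z": 0, "ax": 0, "ay": 0, "az": 0, "hand": 0}, {"x": 0, "y": 0, "z": 0, "ax": 0, "ay": 0, "az": 0, "hand": 0}]'

```text
t: 9.8
position: [0.518, 0.1464, 0.0767]
tool_rot: [0.961, -0.269, 0.067, -0.009]
contact_force: [0.1, -0.6, 0.9]
width: 0.0001
finger_force: 0.0
```

```bash
python3 - <<'E'
from h import *
p=np.load('p.npy'); c=cap('wrist','w4.png'); s=sensors.get_state(); print(s['joint_pos'].round(2),s['contact_force'])
X,Q=pose(p,-1,66); print(*delta(X,Q))
print(posn(c,p,-1,(318,240)))
E
```

```text
[ 0.63  0.36 -0.56  0.18 -0.56  0.25] [0.29807337 0.06355131 0.00246496]
[ 0.04 -0.03  0.03] [ 0.002 -0.004 -0.006]
(np.float64(3.6758496162884464), np.float64(48.87879469691408), array([44.4, 20.4, 24. ]))
```

View pics/w4.png

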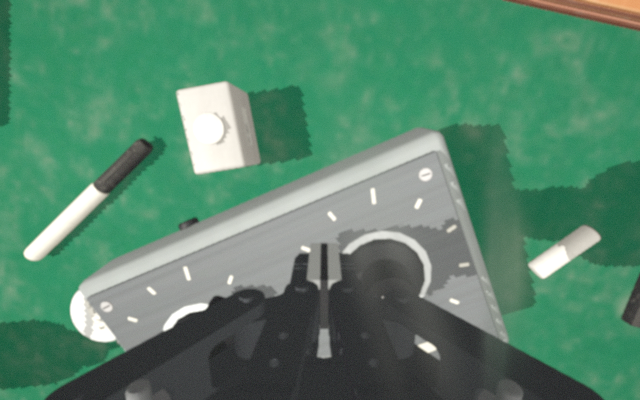

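The force is zero, but the fingers hide the lever in this view. I'll lift, move over the key's near side, and check both dials from there.

Call:
carry_out --moves '[{"x": 0.1, "y": -0.2, "z": 0.6, "ax": 0, "ay": 0, "az": 0, "hand": 0}, {"x": -0.2, "y": 0, "z": 1.6, "ax": 0, "ay": 0, "az": 0, "hand": 0}, {"x": -0.2, "y": 0, "z": 1.8, "ax": 0, "ay": 0, "az": 0, "hand": 0}, {"x": -0.3, "y": 0, "z": 2, "ax": 0, "ay": 0, "az": 0, "hand": 0}, {"x": -1.8, "y": 0.9, "z": 0, "ax": 0, "ay": 0, "az": 0.1, "hand": 0}, {"x": -1.8, "y": 0.9, "z": 0, "ax": 0, "ay": 0, "az": 0.1, "hand": 0}, {"x": -1.8, "y": 0.9, "z": 0, "ax": 0, "ay": 0, "az": 0.1, "hand": 0}, {"x": -1.8, "y": 0.9, "z": 0, "ax": 0, "ay": 0, "az": 0.1, "hand": 0}, {"x": 0, "y": 0.9, "z": 0, "ax": 0, "ay": 0, "az": 0, "hand": 0}, {"x": 0, "y": 0, "z": 0, "ax": 0, "ay": 0, "az": 0, "hand": 0}]'

```text
t: 10.68
position: [0.44, 0.1901, 0.1371]
tool_rot: [0.995, -0.072, 0.065, -0.022]
contact_force: [1.0, -0.3, -0.2]
width: 0.0
finger_force: 0.0
```

```bash
python3 - <<'E'
from h import *
p=np.load('p.npy'); c=cap('wrist'); im=c['pixels'].copy()
for s in(1,-1):
  for kk in range(10):
    u=proj(c,[dialpt(p,s,np.radians(135-30*kk),.0465,0)])[0]; cv2.circle(im,tuple(int(x) for x in u),2,(255,0,255),1) if abs(u).max()<2000 else 0
for s,k in((1,6),(-1,2)):
    for r in(0,.04):
        u=proj(c,[dialpt(p,s,np.radians(135-30*k),r,.024)])[0]; cv2.circle(im,tuple(int(x) for x in u),3,(0,0,255),1)
cv2.imwrite('pics/w5.png',im)
R,o=frame(p); X=plate(p,-.044,0,.030); n=R[:,2]
s=sensors.get_state(); Q0=Ro.from_quat(s['tool_rot']); print(s['position'])
z=Q0.as_matrix()[:,2]; print('align rot',np.cross(z,-n).round(3),'to 16mm above key cm',((X-s['position'])*100).round(2),'n',n.round(3))
E
```

```text
[0.4403218  0.18975266 0.13680041]
align rot [-0.052 -0.006 -0.007] to 16mm above key cm [-0.1  -0.15 -5.35] n [-0.138  0.019  0.99 ]
```

View pics/w5.png

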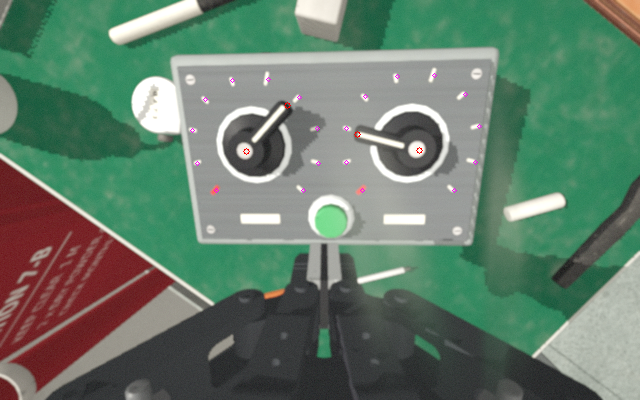

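The levers end exactly at the projected 6 mark (287,105) and 2 mark (357,134), so both dials are right. Now the key: align the tool and come down over it.

Call:
carry_out --moves '[{"x": -0.02, "y": -0.05, "z": -1.35, "ax": -0.025, "ay": -0.003, "az": 0, "hand": 0}, {"x": -0.02, "y": -0.05, "z": -1, "ax": -0.025, "ay": -0.003, "az": 0, "hand": 0}, {"x": -0.02, "y": -0.05, "z": -1, "ax": 0, "ay": 0, "az": 0, "hand": 0}, {"x": -0.02, "y": 0, "z": -1, "ax": 0, "ay": 0, "az": 0, "hand": 0}, {"x": -0.02, "y": 0, "z": -1, "ax": 0, "ay": 0, "az": 0, "hand": 0}, {"x": 0, "y": 0, "z": 0, "ax": 0, "ay": 0, "az": 0, "hand": 0}, {"x": 0, "y": 0, "z": 0, "ax": 0, "ay": 0, "az": 0, "hand": 0}]'

```text
t: 11.32
position: [0.4391, 0.1869, 0.0821]
tool_rot: [0.995, -0.071, 0.068, 0.004]
contact_force: [-0.3, -0.4, -0.7]
width: -0.0002
finger_force: 0.0
```

```bash
cat > k.py <<'E'
from h import *
p=np.load('p.npy');R,o=frame(p);s=sensors.get_state();print('plate mm rel key',((R.T@(s['position']-o)-[-.044,0,0])*1e3).round(1),'F',s['contact_force'].round(1),'tilt',np.cross(Ro.from_quat(s['tool_rot']).as_matrix()[:,2],-R[:,2]).round(3))
E
python3 k.py
```

```text
plate mm rel key [-0.1 -1.4 28.8] F [-0.3 -0.4 -0.7] tilt [-0.001 -0.003 -0.   ]
```

Centred and aligned, 15 mm above the key. Pressing along -n, moving 20 mm to about 9 mm above the plate.

Call:
carry_out --moves '[{"x": 0.07, "y": 0.05, "z": -0.5, "ax": 0, "ay": 0, "az": 0, "hand": 0}, {"x": 0.07, "y": 0.05, "z": -0.5, "ax": 0, "ay": 0, "az": 0, "hand": 0}, {"x": 0.05, "y": 0, "z": -0.3, "ax": 0, "ay": 0, "az": 0, "hand": 0}, {"x": 0.03, "y": 0, "z": -0.2, "ax": 0, "ay": 0, "az": 0, "hand": 0}, {"x": 0.03, "y": 0, "z": -0.2, "ax": 0, "ay": 0, "az": 0, "hand": 0}, {"x": 0.03, "y": 0, "z": -0.2, "ax": 0, "ay": 0, "az": 0, "hand": 0}, {"x": 0, "y": 0, "z": 0, "ax": 0, "ay": 0, "az": 0, "hand": 0}, {"x": 0, "y": 0, "z": 0, "ax": 0, "ay": 0, "az": 0, "hand": 0}]'

```text
t: 11.98
position: [0.4414, 0.1882, 0.0635]
tool_rot: [0.995, -0.071, 0.069, 0.004]
contact_force: [-0.9, -0.7, 3.2]
width: -0.0
finger_force: 1.4
```

```bash
python3 k.py
```

```text
plate mm rel key [-0.7  0.2 10.2] F [-0.9 -0.7  3.2] tilt [-0.002 -0.002 -0.   ]
```

Force is 3.2 N, so the key is most of the way down. Pressing on until the end stop shows in the force.

Call:
carry_out --moves '[{"x": 0.01, "y": 0, "z": -0.1, "ax": 0, "ay": 0, "az": 0, "hand": 0}, {"x": 0.01, "y": 0, "z": -0.1, "ax": 0, "ay": 0, "az": 0, "hand": 0}, {"x": 0.01, "y": 0, "z": -0.1, "ax": 0, "ay": 0, "az": 0, "hand": 0}, {"x": 0, "y": 0, "z": 0, "ax": 0, "ay": 0, "az": 0, "hand": 0}, {"x": 0, "y": 0, "z": 0, "ax": 0, "ay": 0, "az": 0, "hand": 0}]'

```text
t: 12.4
position: [0.4417, 0.1882, 0.0615]
tool_rot: [0.995, -0.07, 0.069, 0.004]
contact_force: [-4.7, -2.2, 13.3]
width: 0.0001
finger_force: 6.8
```

```bash
python3 k.py
```

```text
plate mm rel key [-0.6  0.3  8.2] F [-4.7 -2.2 13.3] tilt [-0.002 -0.001 -0.   ]
```

13 N is well past the 4 N spring, so the key is on its stop. Releasing.

Call:
carry_out --moves '[{"x": -0.05, "y": 0, "z": 0.5, "ax": 0, "ay": 0, "az": 0, "hand": 0}, {"x": -0.1, "y": 0, "z": 1, "ax": 0, "ay": 0, "az": 0, "hand": 0}, {"x": -0.2, "y": 0, "z": 1.5, "ax": 0, "ay": 0, "az": 0, "hand": 0}, {"x": -0.3, "y": 0, "z": 2, "ax": 0, "ay": 0, "az": 0, "hand": 0}, {"x": -0.5, "y": 0, "z": 2.5, "ax": 0, "ay": 0, "az": 0, "hand": 0}, {"x": -0.5, "y": 0, "z": 2.5, "ax": 0, "ay": 0, "az": 0, "hand": 0}, {"x": 0, "y": 0, "z": 0, "ax": 0, "ay": 0, "az": 0, "hand": 0}, {"x": 0, "y": 0, "z": 0, "ax": 0, "ay": 0, "az": 0, "hand": 0}]'

```text
t: 13.07
position: [0.4257, 0.1893, 0.1618]
tool_rot: [0.995, -0.071, 0.07, 0.002]
contact_force: [-0.4, -0.5, -0.4]
width: 0.0005
finger_force: 0.0
```

```bash
python3 k.py; python3 -c "
from h import *
cap('wrist','w6.png')"
```

```text
plate mm rel key [ -2.5  -0.8 109.6] F [-0.4 -0.5 -0.4] tilt [-0.005  0.001 -0.001]
```

View pics/w6.png

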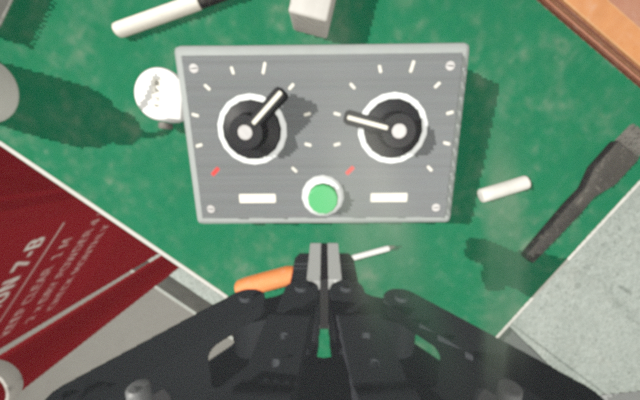

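The levers are unchanged at 6 (280,92) and 2 (348,118). The key is up again at (323,197), the other items have not moved, and the robot is clear of everything.

```bash
python3 -c "
from h import *
print(workorder.sign_off())"
```

```text
the job is handed in; nothing more can be done
None
```

The job is handed in at about 13 s: tens is at 6 and units at 2, and the green key was then pressed to its stop and let up; in the last wrist picture the bystanders in view had not moved and the arm was clear.

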